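# Fit the slotted arm to the electrode stand and hold the probe in it

## Robot

A 6-joint arm with a two-finger parallel gripper is mounted at the origin on the work surface. World frame = base frame: x ahead of the robot, y to its left, z up, the work surface at z = 0. Lengths are in m, angles in rad, forces in N, time in s.
With the tool pointing down it reaches from about 0.375 to 0.9 m from the base axis. Payload 3.1 kg.
Tool frame: the origin (TCP) lies at the very end of the fingers, on their centre line; the grasp point (between the pads) lies 19 mm behind it; z points along the fingers, y is the direction in which the jaws open and shut (so a half turn about z gives the same grasp; the last joint's range is limited). The gripper opens to 85 mm and grips with 20 to 120 N. Pads are 22 mm wide; open, the fingers measure 114 mm over their backs; the gripper's body (76 mm by 85 mm) begins 54 mm behind the grasp point. The pads swing forward as they close: fully open they stand 13 mm farther back than shut.
Start: joints at [-1.395, 0.527, 1.433, -0, 1.181, -0.178], TCP at [0.217, -0.586, 0.231] pointing down, gripper open.
Joint ranges: [-3.08, 3.08], [-0.75, 2.2], [0.22, 2.44], [-1.43, 4.57], [0, 2.65], [-2.85, 2.85]. Speed limits (rad/s): [2.79, 2.79, 3.14, 3.14, 3.14, 3.14].

## Interface

Orientations are given as a unit quaternion [x, y, z, w].
In Python, from station import manip gives the robot as it stands. The module is installed in compiled form; this text tells all that it offers.
- The arm moves only by the tool send_rows, never from a script. Its argument "commands" is a list of rows, each an object with "delta_pos": the shift along the world's x, y, z in cm, a list of three; "yaw": the turn about the world's z in rad. A call has 1 to 10 rows; each row shifts and turns the pose as measured when the row begins; what a row does not reach is not made up. A row lasts 1/8 s, in which the tool goes at most 62.5 mm and 10.7 degrees, less where a joint would pass 70% of its speed; a pose out of reach is approached as far as the arm can. A call is refused whole if a number of a shift passes 6.25 or a number of a turn 0.188, either way. A call with a gripper value outside its range is refused whole. "grip" is the closure, from -1 (fully open) to 1 (shut), set as the call begins (left out, the last holds). The fingers move at their own pace and stop on an object; "force" is the grip in N (left out, the last holds). Time passes only in rows, so rows that do not move let the fingers close. It gives the time, the measured TCP pose, the force and the opening at its end, in the units of the state.
- manip.sense(): the state, without advancing time (a new reading comes with each control period).
- manip.snapshot(name): name is "scene" or "top"; returns the picture (384x512x3 uint8, blue, green, red); there is no depth.
- manip.get_calibration(name): a dict with "fx", "fy", "cx", "cy" (pixels), "world_to_cam" (4x4, takes a point from world to camera coordinates). Camera axes: x right, y down, z forward; pixel columns grow to the right and rows downward; lengths in m; the calibration is good to about 2 mm. A picture is of the moment at which its call begins. get_calibration takes no time and is no camera call.
- manip.sign_off(): hands the job in, once; it reports no verdict.
The state is a dict: "t": time; "q": joint angles; "qd": joint speeds; "tau": joint torques, N m; "tcp_pos": TCP position; "tool_rot": TCP orientation; "force": force on the tool from outside, world axes, zero at the start; "ft_torque": the same for the moment, N m; "finger_gap": opening from 0.0 (shut) to 1.0 (fully open).
Only numpy, scipy, OpenCV 4.12 (cv2) and the standard library are available. Lean on these libraries where they do the work, as an engineer would, in place of code of your own. Each camera call takes 0.05 s, during which the arm holds its last target. There are 200 camera calls.

## Task

Get the electrode stand ready for the probe's air-zero check: slide the loose arm's square hub over the stand's square column until it sits fully down on the stop collar, with its slotted end over the beaker, and let go of it. Then take the flat probe with the tall rectangular head out of the storage block, lower its shank through the arm's slot and finish still holding it there in the gripper, upright and still, with its tip down inside the empty beaker but touching neither the beaker nor its bottom, and its head clear above the arm. Leave the beaker standing in its place and the short probe in the block.

Things in the scene. Friction and masses are not known exactly. Their poses are not given: they have to be found in the camera images.
- stand: Electrode stand, fixed: grey base plate 200 x 130 x 12 mm, origin at the centre of its underside. Its x axis (along the 200 mm) points from the upright aluminium column (at x = -50 mm) to the beaker's place (x = +50 mm); z up. Column 25 mm square, sides parallel to x and y, top 157 mm above the bench; a black round stop collar 46 mm across is clamped on it, its top at 105 mm.
- collar_top (a point): Point on the column's axis at the height of the stop collar's top (105 mm above the bench), where the arm's hub sits. Axes as the stand's.
- column_top (a point): Centre of the column's top end, 157 mm above the bench; the last 7 mm step in to 21.5 and then 18 mm square. Axes as the stand's.
- beaker_place (a point): Beaker's place on top of the base plate (12 mm above the bench), 100 mm from the column's axis along the stand's x. Axes as the stand's.
- holder: Loose arm, 100 to 200 g, lying right way up, underside flat. Hub: grey block 42 x 42 mm, 40 mm high, square through bore 26.5 mm (goes on the column in any of four quarter turns). A bar 20 mm wide, 12 mm thick at the hub's foot leads to an end plate 44 x 52 x 12 mm with the slot. Origin: bore axis at the underside. x: along the bar from bore to slot; z up.
- slot (a point): Centre of the slot's mouth in the top face of the arm's end plate, 100 mm from the bore axis along the arm's x, 12 mm above its underside; moves with the arm, axes as the arm's. Slot straight through, 24 mm along the arm's y, 12 mm along its x, edges slightly bevelled. Once seated the arm may swing about 3 degrees on the column: read it anew.
- beaker: Empty glass beaker, 90 mm high, 72 mm across (76 at the rim), floor 4 mm thick, wall 3 mm, about 120 g, standing loose on the stand's base at its place (rim about 102 mm above the bench). Origin: centre of its underside, z up.
- probe: Flat wireless probe, 60 to 130 g, upright in a pocket of the block. Black shank 22 mm along its x, 10 mm along its y, 100 mm long, the last 5 mm narrowed to 18 x 6.5 mm; white rectangular head above, 30 (x) x 22 (y) mm, 50 mm high. Origin: centre of the flat tip, z up to the head. Fits the slot either way round with its x along the arm's y, 2 mm to spare each way.
- probe_head (a point): Middle of the probe's head, 125 mm above the tip: the place to grip. Axes as the probe's.
- head_underside (a point): Centre of the underside of the probe's head, 100 mm above the tip. Axes as the probe's.
- block: Storage block, fixed, white, 140 (x) x 50 (y) mm, 60 mm high, two equal pockets 25 x 13 mm, 52 mm deep (floor 8 mm above the bench) at x = -35 and +35 mm. Origin: centre of its underside. The probe stands in either pocket, its x along the block's x, its head 108 to 158 mm above the bench.
- short_probe: Another flat probe standing in the block's other pocket, not wanted: same shank section, only 94 mm long in all, with a small round grey head 26 mm across. Origin: centre of its tip.
Mind the look-alikes: they are no part of the job. There is more than one size of the stand; the job needs the largest.

How it is judged:
On the way:
1. the arm sits on the stop collar, its slot over the beaker's place, and the gripper has let go of it (horizontal distance between holder and collar_top below 0.004 m and z of holder in the frame of collar_top between -0.003 and 0.003 m and horizontal distance between slot and beaker_place below 0.014 m and angle between holder's own z axis and vertical below 0.06 rad and contact force between holder and the fingers below 0.1 N), for 0.3 s.
At the end, for the whole second after the job is handed in: Arm down on the collar (axis 4 mm, height 3 mm), slot within 14 mm of the beaker's place; probe gripped, still, upright (0.09 rad), tip within 8 mm of the slot's centre, 8 mm or more below the rim and 4 mm off the beaker's floor, head 3 mm above the arm; beaker untouched, upright in place (horizontal distance between holder and collar_top below 0.004 m and z of holder in the frame of collar_top between -0.003 and 0.003 m and horizontal distance between slot and beaker_place below 0.014 m and angle between holder's own z axis and vertical below 0.06 rad and horizontal distance between probe and slot below 0.008 m and angle between probe's own z axis and vertical below 0.09 rad and z of probe in the frame of beaker between 0.008 and 0.082 m and z of head_underside in the frame of slot above 0.003 m and contact force between probe and the fingers above 2 N and contact force between probe and beaker below 0.3 N and linear speed of probe below 0.02 m/s and angle between beaker's own z axis and vertical below 0.1 rad and horizontal distance between beaker and beaker_place below 0.02 m); the arm keeps its last pose, push and grip.
It fails at once if the beaker on the stand is knocked away or tipped (distance of beaker from where it was at the start of the episode above 0.02 m or angle between beaker's own z axis and vertical above 0.3 rad).
It fails at once if the short probe is pulled out or knocked over (distance of short_probe from where it was at the start of the episode above 0.025 m or angle between short_probe's own z axis and vertical above 0.3 rad).
It also fails if it takes over 64 s, if anything falls off the work surface, if the arm or the gripper's body presses on something with over 40 N, if the wrist force passes 120 N, or if a joint passes its speed limit or range.

## Working session

There is one attempt and no reset: what is moved stays moved. The work goes in short steps, Python scripts to look and compute and a tool call to move; the robot and the scene stay as the last step left them, time stands still between calls to the robot, and variables do not carry over. Pictures are saved under pics/ and viewed, about 8 in all and at most 12, crops included, and the job is handed in when it is done.

Besides the shell and the picture viewer there is one more tool, called as name([rows], argument=value, ...), one row to a line, values as JSON. send_rows: Moves the arm, as the interface text tells. Its arguments: {"type":"object","properties":{"commands":{"type":"array","items":{"type":"object","properties":{"delta_pos":{"type":"array","items":{"type":"number"}},"yaw":{"type":"number"}}}},"grip":{"type":"number"},"force":{"type":"number"}},"required":["commands"]}

```bash
mkdir -p pics; cat > h.py <<'E'
import numpy as np, cv2
from station import manip
def shot(n,tag):
    im=manip.snapshot(n); cv2.imwrite(f'pics/{tag}.png',im); return im
def P(n,X):
    c=manip.get_calibration(n); T=np.array(c['world_to_cam']); p=T[:3,:3]@np.array(X,float)+T[:3,3]
    return np.array([c['fx']*p[0]/p[2]+c['cx'],c['fy']*p[1]/p[2]+c['cy']])
def ray(n,uv):
    c=manip.get_calibration(n); T=np.array(c['world_to_cam']); R,t=T[:3,:3],T[:3,3]
    d=R.T@np.array([(uv[0]-c['cx'])/c['fx'],(uv[1]-c['cy'])/c['fy'],1.]); return -R.T@t,d
def onz(n,uv,z):
    o,d=ray(n,uv); return o+d*(z-o[2])/d[2]
E
python3 - <<'E'
from h import *
a=shot('scene','s0');b=shot('top','t0')
cv2.imwrite('pics/t0b.png',cv2.resize(b,(800,600),interpolation=cv2.INTER_CUBIC))
cv2.imwrite('pics/s0b.png',cv2.resize(a,(800,600),interpolation=cv2.INTER_CUBIC))
for n in('scene','top'):
    o,d=ray(n,(256,192));print(n,o,d, manip.get_calibration(n)['fx'])
print(manip.sense())
E
```

```text
scene [ 1.28359834 -0.53091487  0.91195482] [-0.63285806  0.41321595 -0.65483878] 407.5972399378025
top [ 0.45976016 -0.03272361  0.91834171] [ 0.05222653 -0.00683349 -0.9987031 ] 352.23412195172153
{'t': 0.1, 'q': array([-1.39449141e+00,  5.28382012e-01,  1.43378031e+00,  2.69932114e-06,
        1.18139301e+00, -1.78494981e-01]), 'qd': array([ 0.00076103, -0.00241744, -0.00201638,  0.00096913,  0.00065568,
        0.00069352]), 'tau': array([-3.29488657e-04, -4.43306172e+01, -1.78586304e+01, -2.51113797e-04,
        3.86669199e-03, -1.73699415e-07]), 'tcp_pos': array([ 0.21704318, -0.58541652,  0.2304241 ]), 'tool_rot': array([ 9.84305469e-01,  1.76470337e-01,  2.32270929e-06, -9.81334963e-04]), 'force': array([0.06639795, 0.18683151, 0.39775132]), 'ft_torque': array([ 0.02221308,  0.02190807, -0.07635623]), 'finger_gap': 0.9997367247091906}
```

View pics/s0b.png

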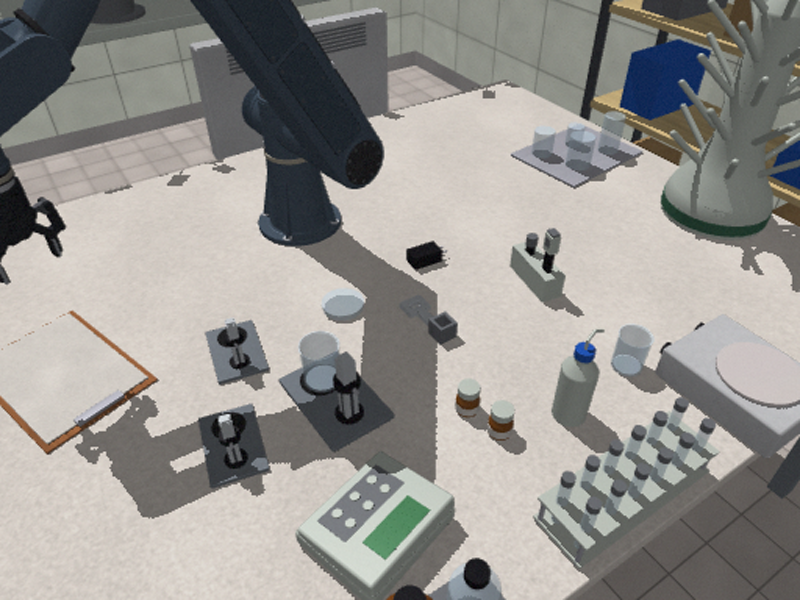

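View pics/t0b.png

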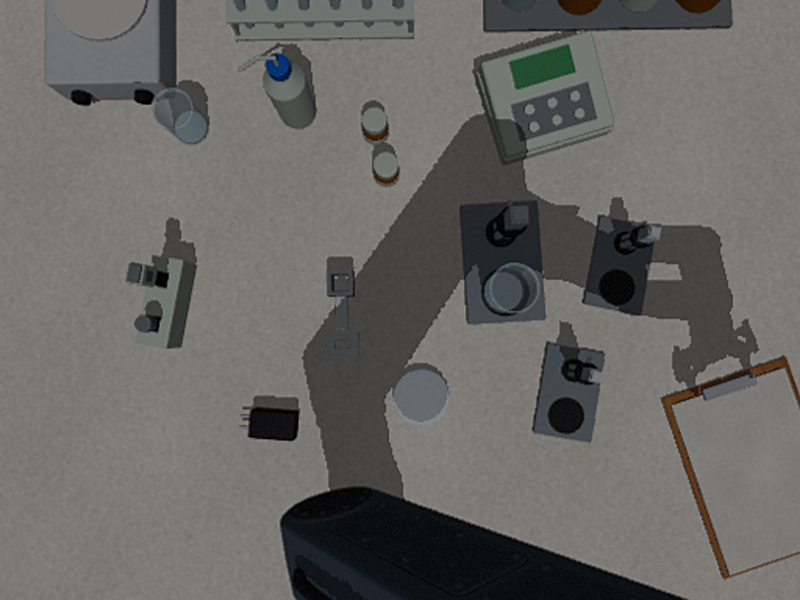

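Top view (800x600 px):
- **Stands:** the largest, with the beaker, is at (503,262). Smaller look-alikes are at (620,265) and (570,390).
- **Arm:** hub at (340,280), slot at (343,343).
- **Block:** at (165,305), with the tall square-headed probe at (140,273) and the short round-headed probe at (148,322).
- **Other glass:** a loose beaker at (180,115) and a dish at (420,392), neither of them wanted.

I choose the large stand, the arm and the rectangular head, and check each in close crops.

```bash
python3 - <<'E'
from h import *
b=cv2.imread('pics/t0.png');a=cv2.imread('pics/s0.png')
def up(c,s,x0,y0):
    d=cv2.resize(cv2.convertScaleAbs(c,alpha=1.8),None,fx=s,fy=s,interpolation=cv2.INTER_CUBIC)
    for k in range(0,c.shape[1],10):
        cv2.line(d,(k*s,0),(k*s,6),(0,0,255),1); 
        if (k%20)==0: cv2.putText(d,str(x0+k),(k*s,16),0,.35,(0,0,255))
    for k in range(0,c.shape[0],10):
        cv2.line(d,(0,k*s),(6,k*s),(0,0,255),1)
        if (k%20)==0: cv2.putText(d,str(y0+k),(8,k*s+4),0,.35,(0,0,255))
    return d
cv2.imwrite('pics/c1.png',up(b[122:238,200:360],5,200,122))
l=up(b[136:228,80:130],6,80,136); r=up(a[140:200,320:365],9,320,140)
W=np.zeros((600,800,3),np.uint8); W[:l.shape[0],:l.shape[1]]=l; W[:r.shape[0],310:310+r.shape[1]]=r
cv2.imwrite('pics/c2.png',W)
# arm: saturations/contours
E
```

```text
(no output)
```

View pics/c1.png

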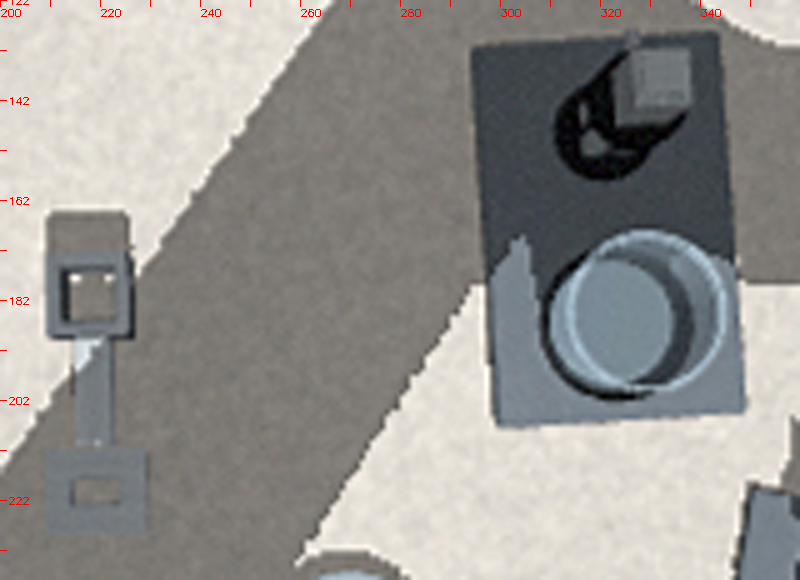

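View pics/c2.png

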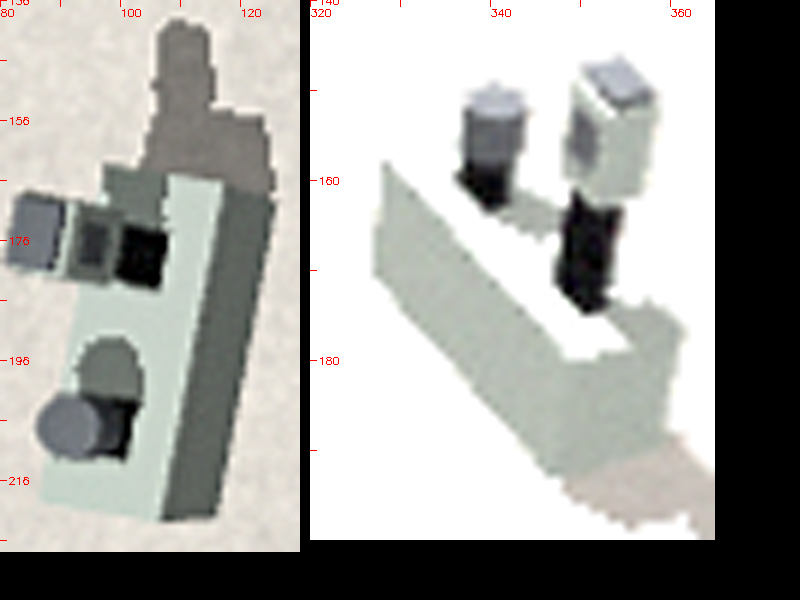

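Crop check:
- **Stand:** this is the largest one. Base corners (native top px) are about (294.2,131.2), (343.8,128.4), (349.2,204.4) and (298.8,207.6), and the column top is at (332.6,137.8).
- **Arm:** hub centre at (217.8,181), slot at (219.2,220.3).
- **Probe:** the tall one has a rectangular white head and a grey top, centred at about (85.5,174). The short one has a round head at (91.5,207).

```bash
python3 - <<'E'
from h import *
np.set_printoptions(precision=4,suppress=True)
c=[onz('top',p,.012) for p in [(294.2,131.2),(343.8,128.4),(349.2,204.4),(298.8,207.6)]]
C=np.mean(c,0); ax=(c[3]+c[2]-c[0]-c[1]); th=np.arctan2(ax[1],ax[0]); print('stand',C,np.degrees(th),np.linalg.norm(ax)/2,np.linalg.norm(c[0]-c[1]))
u=ax/np.linalg.norm(ax); print('col',C-.05*u,'beak',C+.05*u,'coltop',onz('top',(332.6,137.8),.157))
h=onz('top',(217.8,181),.04); s=onz('top',(219.2,220.3),.012); d=s-h
print('hub',h,'slot',s,np.hypot(*d[:2]),np.degrees(np.arctan2(d[1],d[0])))
k=[onz('top',p,.06) for p in [(108,165),(117,166.5),(106.5,222.5),(87,219)]]
print('block corners TR?,TR,BR,BL',k)
d=k[1]-k[2];print('block ang',np.degrees(np.arctan2(d[1],d[0])),np.linalg.norm(d))
print('probe top',onz('top',(85.5,174.5),.158),'short',onz('top',(91.5,207),.102))
print('probe scene top',onz('scene',(354,149),.158))
q=[onz('top',p,.158) for p in [(83,168),(91.3,169.7),(89.3,181),(81,179)]];print(q,np.mean(q,0))
E
```

```text
stand [ 0.5668 -0.2095  0.012 ] -177.75420656370704 0.19814459428668968 0.12917939482768145
col [ 0.6168 -0.2075  0.012 ] beak [ 0.5168 -0.2114  0.012 ] coltop [ 0.6147 -0.2071  0.157 ]
hub [0.535  0.0562 0.04  ] slot [0.4362 0.0569 0.012 ] 0.09879986640971122 179.5761566476453
block corners TR?,TR,BR,BL [array([0.5774, 0.3215, 0.06  ]), array([0.5733, 0.2996, 0.06  ]), array([0.4373, 0.3255, 0.06  ]), array([0.4467, 0.3727, 0.06  ])]
block ang -10.79018513983763 0.13845027021313178
probe top [0.5442 0.3296 0.158 ] short [0.4748 0.3425 0.102 ]
probe scene top [0.5514 0.3246 0.158 ]
[array([0.5584, 0.335 , 0.158 ]), array([0.5544, 0.3171, 0.158 ]), array([0.53  , 0.3215, 0.158 ]), array([0.5347, 0.3393, 0.158 ])] [0.5444 0.3282 0.158 ]
```

send_rows([
  {"delta_pos": [2.7,5.4,0],"yaw": -0.036},
  {"delta_pos": [2.7,5.4,0],"yaw": -0.036},
  {"delta_pos": [2.7,5.4,0],"yaw": -0.036},
  {"delta_pos": [2.7,5.4,0],"yaw": -0.036},
  {"delta_pos": [2.7,5.4,0],"yaw": -0.036},
  {"delta_pos": [2.7,5.4,0],"yaw": -0.036},
  {"delta_pos": [2.7,5.4,0],"yaw": -0.036},
  {"delta_pos": [2.7,5.4,0],"yaw": -0.036},
  {"delta_pos": [2.7,5.4,0],"yaw": -0.036},
  {"delta_pos": [2.7,5.4,0],"yaw": -0.036},
], grip=-1, force=80)

```text
t: 1.35
tcp_pos: [0.4901, -0.0324, 0.2276]
tool_rot: [1.0, -0.014, 0.0, -0.001]
force: [0.5, -0.8, 0.1]
finger_gap: 1.004
```

send_rows([
  {"delta_pos": [2.2,4.4,-3],"yaw": 0.02},
  {"delta_pos": [1.8,4.4,-3.5]},
  {"delta_pos": [0,0,-3.5]},
  {"delta_pos": [0,0,0]},
])

```text
validation failed for argument at $.co...
```

```bash
python3 - <<'E'
from h import *
np.set_printoptions(precision=4,suppress=True)
s=manip.sense();print(s['tcp_pos'],s['tool_rot'],s['q'])
b=shot('top','t1');a=shot('scene','s1')
x=cv2.resize(cv2.convertScaleAbs(a[150:250,230:330],alpha=1.3),None,fx=4,fy=4);y=cv2.resize(cv2.convertScaleAbs(b[150:250,170:270],alpha=1.8),None,fx=4,fy=4)
cv2.imwrite('pics/v1.png',np.hstack([x,y]))
E
```

```text
[ 0.4901 -0.0324  0.2276] [ 0.9999 -0.0141  0.0005 -0.0007] [-0.295   0.3532  1.766   0.0019  1.022   1.303 ]
```

View pics/v1.png

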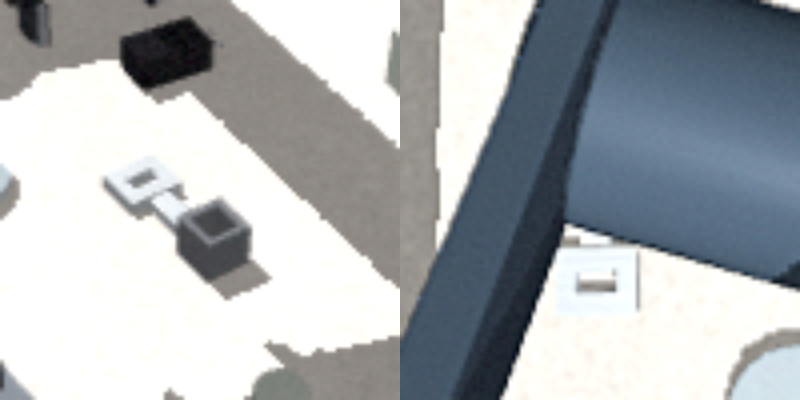

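The last move was refused because every row needs a yaw. The scene view shows the arm untouched, with the hub's top centre at about native px (283.5,207.3).

send_rows([
  {"delta_pos": [2.2,4.4,-3],"yaw": 0.02},
  {"delta_pos": [1.8,4.4,-3.5],"yaw": 0},
  {"delta_pos": [0,0,-3.5],"yaw": 0},
  {"delta_pos": [0,0,0],"yaw": 0},
])

```text
t: 1.95
tcp_pos: [0.5327, 0.0601, 0.1252]
tool_rot: [1.0, 0.002, 0.002, -0.0]
force: [-0.3, -0.8, 0.2]
finger_gap: 0.993
```

```bash
python3 - <<'E'
from h import *
np.set_printoptions(precision=4,suppress=True)
s=manip.sense();print(s['tcp_pos'],s['tool_rot'],s['q'])
print(onz('scene',(283.5,207.3),.04))
a=shot('scene','s2')
cv2.imwrite('pics/v2.png',cv2.resize(cv2.convertScaleAbs(a[130:250,220:340],alpha=1.3),None,fx=5,fy=5))
E
```

```text
[0.5327 0.0601 0.1252] [ 1.      0.0017  0.002  -0.0005] [-0.097   0.5621  1.7558  0.0019  0.8198  1.4691]
[0.5495 0.0512 0.04  ]
```

View pics/v2.png

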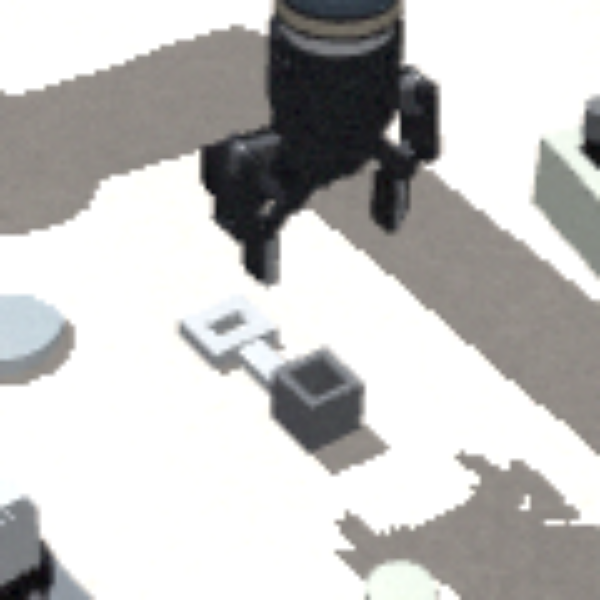

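Scene crop: hub top-face corners at (273,375), (320,408), (363,380) and (323,345), so its centre is at native (283.8,205.4). The gripper is above it, towards the slot. The two views differ by about 1 cm, so I'll settle that with projected corners.

```bash
python3 - <<'E'
from h import *
np.set_printoptions(precision=1,suppress=True)
a=cv2.imread('pics/s2.png'); g=a[180:235,255:300].max(2)
m=(g<115).astype(np.uint8); n,l,st,ce=cv2.connectedComponentsWithStats(m); 
i=1+np.argmax(st[1:,4]); print('scene hub bbox',st[i]+[255,180,0,0,0])
for H in ([.535,.0562],[.543,.054]):
    pts=np.array([P('scene',[H[0]+sx*.021,H[1]+sy*.021,z]) for z in(0,.04) for sx in(1,-1) for sy in(1,-1)])
    print(H,pts.min(0),pts.max(0), P('scene',[*H,.04]))
b=cv2.imread('pics/t0.png'); 
for r in(172,176,181,186): print(b[r,204:232].max(1))
print(b[165:235,215].max(1))
H=[.535,.0562];print(np.array([P('top',[H[0]+sx*.021,H[1]+sy*.021,z]) for z in(0,.04) for sx in(1,-1) for sy in(1,-1)]))
np.set_printoptions(precision=4)
# triangulate the hub top centre without assuming height
o1,d1=ray('top',(217.8,181));o2,d2=ray('scene',(283.8,205.4))
k=np.linalg.lstsq(np.c_[d1,-d2],o2-o1,rcond=None)[0];print(o1+d1*k[0],o2+d2*k[1])
print('probe head top centre'); o1,d1=ray('top',(86.2,174.5));o2,d2=ray('scene',(354,149))
k=np.linalg.lstsq(np.c_[d1,-d2],o2-o1,rcond=None)[0];print(o1+d1*k[0],o2+d2*k[1])
E
```

```text
scene hub bbox [256 195  41  30 358]
[0.535, 0.0562] [272.5 198. ] [291.4 219.6] [282.1 204.1]
[0.543, 0.054] [273.4 199.6] [292.4 221.4] [283.  205.8]
[126 127 130 134 126  77  64  69  70  68  70  70  71  72  70  71  71  73
  71  70  72  52 117 129 127 127 134  96]
[126 129 133 133 122  77  70  65  30  29  54  55  58  61  61  61  60  57
  61  67  73  51  40 136  85  65  66  68]
[127 131 124 123 132  80  71  69  31  26  69  73  70  70  71  71  70  73
  63  68  75  66  26  67  72  68  68  68]
[125 126 123 124 133  82  69  71  56  48  56  57  55  61  63  62  62  63
  60  70  74  68  26  67  71  68  67  71]
[ 66  70  69  70  73  70  72  70  73  73  54  55 138  98  70  73  73  71
  74  75  69  57  70  74  75 117 121 120 120 123 133  88  67  69  71  71
  72  73  73  72  75  72  73  71  72  80  70  67  71  66  68  71  68  67
  69  71  67  62  66  70  68  69  67  70  66  66  69  68  66  68]
[[211.2 174.4]
 [227.3 174.1]
 [211.4 190.5]
 [227.5 190.2]
 [209.3 172.8]
 [226.1 172.5]
 [209.5 189.5]
 [226.3 189.2]]
[0.5355 0.0568 0.0337] [0.5381 0.061  0.0343]
probe head top centre
[0.5449 0.3313 0.1514] [0.5453 0.3318 0.1516]
```

send_rows([
  {"delta_pos": [0.25,-0.3,-4],"yaw": -0.01},
  {"delta_pos": [0,0,-4],"yaw": 0},
  {"delta_pos": [0,0,-2],"yaw": 0},
  {"delta_pos": [0,0,0],"yaw": 0},
])

```text
t: 2.5
tcp_pos: [0.5431, 0.0519, 0.0317]
tool_rot: [1.0, -0.006, 0.012, 0.001]
force: [1.0, -0.1, 0.0]
finger_gap: 1.0
```

send_rows([
  {"delta_pos": [-0.7,0.5,-1.3],"yaw": 0.01},
  {"delta_pos": [0,0,0],"yaw": 0},
  {"delta_pos": [0,0,0],"yaw": 0},
])

```text
t: 2.88
tcp_pos: [0.5407, 0.0546, 0.0241]
tool_rot: [1.0, -0.003, 0.017, 0.001]
force: [0.1, 0.8, 0.3]
finger_gap: 1.001
```

send_rows([
  {"delta_pos": [-0.4,0.2,1.5],"yaw": 0},
  {"delta_pos": [0,0,1.5],"yaw": 0},
  {"delta_pos": [0,0,0],"yaw": 0},
])

```text
t: 3.25
tcp_pos: [0.5386, 0.0563, 0.059]
tool_rot: [1.0, -0.003, 0.02, 0.002]
force: [0.1, 0.0, 0.1]
finger_gap: 0.999
```

```bash
python3 - <<'E'
from h import *
np.set_printoptions(precision=4,suppress=True)
s=manip.sense();print(s['tcp_pos'],s['tool_rot'],s['q'],s['qd'],s['tau'])
E
```

```text
[0.5386 0.0563 0.059 ] [ 0.9998 -0.0028  0.0197  0.0015] [-0.1029  0.6727  1.8041  0.0015  0.6253  1.4722] [-0.0005  0.0014  0.0104  0.0007  0.011   0.0012] [  0.0564 -41.5865  -8.5582   0.0027  -0.0759   0.0003]
```

send_rows([
  {"delta_pos": [0,0,0],"yaw": 0},
  {"delta_pos": [0,0,0],"yaw": 0},
  {"delta_pos": [0,0,0],"yaw": 0},
  {"delta_pos": [0,0,0],"yaw": 0},
])

```text
t: 3.75
tcp_pos: [0.5382, 0.0564, 0.0587]
tool_rot: [1.0, -0.003, 0.019, 0.001]
force: [0.6, 0.3, -0.3]
finger_gap: 1.001
```

send_rows([
  {"delta_pos": [0,0,1],"yaw": 0},
  {"delta_pos": [0,0,1],"yaw": 0},
  {"delta_pos": [0,0,1],"yaw": 0},
  {"delta_pos": [0,0,1],"yaw": 0},
  {"delta_pos": [0,0,0],"yaw": 0},
])

```text
t: 4.38
tcp_pos: [0.5385, 0.0564, 0.102]
tool_rot: [1.0, -0.003, 0.02, 0.002]
force: [-0.4, 0.7, -0.6]
finger_gap: 0.998
```

send_rows([
  {"delta_pos": [0,0,4],"yaw": 0},
  {"delta_pos": [0,0,0],"yaw": 0},
])

```text
t: 4.62
tcp_pos: [0.5383, 0.0563, 0.1426]
tool_rot: [1.0, -0.003, 0.019, 0.001]
force: [0.4, -0.6, 0.8]
finger_gap: 0.998
```

send_rows([
  {"delta_pos": [0,0,-4],"yaw": 0},
  {"delta_pos": [0,0,0],"yaw": 0},
])

```text
t: 4.88
tcp_pos: [0.5379, 0.0564, 0.1018]
tool_rot: [1.0, -0.003, 0.019, 0.001]
force: [0.5, -0.2, -0.2]
finger_gap: 1.001
```

send_rows([
  {"delta_pos": [0,0,-1],"yaw": 0},
  {"delta_pos": [0,0,-1],"yaw": 0},
  {"delta_pos": [0,0,-1],"yaw": 0},
  {"delta_pos": [0,0,0],"yaw": 0},
])

```text
t: 5.38
tcp_pos: [0.5384, 0.0563, 0.0708]
tool_rot: [1.0, -0.003, 0.02, 0.002]
force: [0.7, -0.5, 0.2]
finger_gap: 0.998
```

send_rows([
  {"delta_pos": [2,0,0],"yaw": 0},
  {"delta_pos": [0,0,0],"yaw": 0},
])

```text
t: 5.62
tcp_pos: [0.5588, 0.0563, 0.0711]
tool_rot: [1.0, -0.003, 0.02, 0.002]
force: [-0.3, 0.2, 0.2]
finger_gap: 1.0
```

send_rows([
  {"delta_pos": [-2,0,0],"yaw": 0},
  {"delta_pos": [0,0,0],"yaw": 0},
])

```text
t: 5.88
tcp_pos: [0.537, 0.0565, 0.0712]
tool_rot: [1.0, -0.003, 0.019, 0.002]
force: [-0.1, -0.6, -0.0]
finger_gap: 0.996
```

```bash
python3 - <<'E'
from h import *
a=shot('scene','s3');b=shot('top','t3')
x=cv2.resize(cv2.convertScaleAbs(a[150:250,230:330],alpha=1.3),None,fx=4,fy=4);y=cv2.resize(cv2.convertScaleAbs(b[150:250,170:270],alpha=1.8),None,fx=4,fy=4)
cv2.imwrite('pics/v3.png',np.hstack([x,y]))
E
```

```text
(no output)
```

View pics/v3.png

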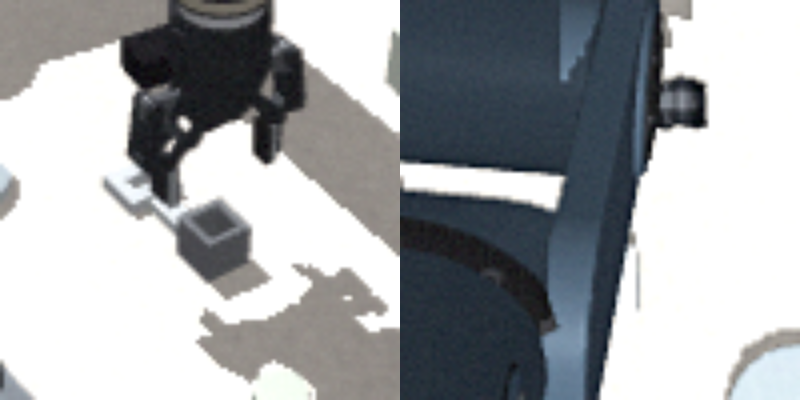

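send_rows([
  {"delta_pos": [0,0,-1.5],"yaw": 0},
  {"delta_pos": [0,0,-1.5],"yaw": 0},
  {"delta_pos": [0,0,0],"yaw": 0},
])

```text
t: 6.35
tcp_pos: [0.5411, 0.056, 0.0394]
tool_rot: [1.0, -0.003, 0.022, 0.002]
force: [0.6, 0.3, -1.0]
finger_gap: 0.997
```

send_rows([
  {"delta_pos": [0,0,-1],"yaw": 0},
  {"delta_pos": [0,0,0],"yaw": 0},
])

```text
t: 6.6
tcp_pos: [0.5411, 0.056, 0.0281]
tool_rot: [1.0, -0.003, 0.022, 0.002]
force: [-0.6, 0.7, 0.3]
finger_gap: 0.998
```

send_rows([
  {"delta_pos": [0,0,-0.5],"yaw": 0},
])

```text
t: 6.72
tcp_pos: [0.5415, 0.056, 0.0232]
tool_rot: [1.0, -0.003, 0.022, 0.002]
force: [-0.1, -0.3, -0.1]
finger_gap: 0.997
```

send_rows([
  {"delta_pos": [0,0,-0.5],"yaw": 0},
])

```text
t: 6.85
tcp_pos: [0.5416, 0.056, 0.018]
tool_rot: [1.0, -0.003, 0.022, 0.002]
force: [-0.4, -0.2, 0.5]
finger_gap: 0.999
```

send_rows([
  {"delta_pos": [0,0,-0.5],"yaw": 0},
])

```text
t: 6.98
tcp_pos: [0.5417, 0.056, 0.0128]
tool_rot: [1.0, -0.003, 0.022, 0.002]
force: [-0.7, -0.2, 0.1]
finger_gap: 1.004
```

send_rows([
  {"delta_pos": [-0.4,0,-0.5],"yaw": 0.005},
  {"delta_pos": [0,0,-0.2],"yaw": 0},
  {"delta_pos": [0,0,0],"yaw": 0},
])

```text
t: 7.35
tcp_pos: [0.537, 0.056, 0.0049]
tool_rot: [1.0, 0.0, 0.022, 0.002]
force: [-0.8, -0.2, 0.4]
finger_gap: 1.0
```

send_rows([
  {"delta_pos": [0,0,0],"yaw": 0},
  {"delta_pos": [0,0,0],"yaw": 0},
  {"delta_pos": [0,0,0],"yaw": 0},
  {"delta_pos": [0,0,0],"yaw": 0},
  {"delta_pos": [0,0,0],"yaw": 0},
  {"delta_pos": [0,0,0],"yaw": 0},
], grip=1, force=80)

```text
t: 8.1
tcp_pos: [0.5377, 0.056, 0.0056]
tool_rot: [1.0, -0.0, 0.023, 0.002]
force: [0.1, -0.5, 1.1]
finger_gap: 0.482
```

send_rows([
  {"delta_pos": [0,0,1],"yaw": 0},
  {"delta_pos": [0,0,3],"yaw": 0},
  {"delta_pos": [0,0,3],"yaw": 0},
  {"delta_pos": [0,0,4],"yaw": 0},
  {"delta_pos": [0,0,4],"yaw": 0},
  {"delta_pos": [0,0,3],"yaw": 0},
  {"delta_pos": [0,0,1],"yaw": 0},
  {"delta_pos": [0,0,0],"yaw": 0},
])

```text
t: 9.1
tcp_pos: [0.5342, 0.0562, 0.2027]
tool_rot: [1.0, 0.0, 0.021, 0.002]
force: [0.5, -0.1, -1.8]
finger_gap: 0.478
```

send_rows([
  {"delta_pos": [0.7,-2,0],"yaw": 0.005},
  {"delta_pos": [1.2,-4,0],"yaw": 0.005},
  {"delta_pos": [1.2,-4,0],"yaw": 0.005},
  {"delta_pos": [1.2,-4,0],"yaw": 0.005},
  {"delta_pos": [1.2,-4,0],"yaw": 0.005},
  {"delta_pos": [1.2,-4,0],"yaw": 0.005},
  {"delta_pos": [0.8,-3,0],"yaw": 0.005},
  {"delta_pos": [0.2,-1,0],"yaw": 0.005},
  {"delta_pos": [0,0,0],"yaw": 0},
  {"delta_pos": [0,0,0],"yaw": 0},
])

```text
t: 10.35
tcp_pos: [0.6017, -0.2058, 0.1838]
tool_rot: [1.0, 0.022, 0.005, -0.006]
force: [0.5, -0.1, -2.2]
finger_gap: 0.478
```

```bash
python3 - <<'E'
from h import *
np.set_printoptions(precision=4,suppress=True)
a=shot('scene','s4');b=shot('top','t4')
s=manip.sense();print(s['t'],s['tcp_pos'],s['tool_rot'],s['finger_gap'],s['force'])
x=cv2.resize(cv2.convertScaleAbs(a[160:300,160:260],alpha=1.3),None,fx=4,fy=4);y=cv2.resize(cv2.convertScaleAbs(b[100:240,270:370],alpha=1.8),None,fx=4,fy=4)
cv2.imwrite('pics/v4.png',np.hstack([x,y]))
E
```

```text
10.45 [ 0.6019 -0.2058  0.1842] [ 0.9997  0.0221  0.0055 -0.0061] 0.4773610897407231 [-0.4691  0.0802 -1.0456]
```

View pics/v4.png

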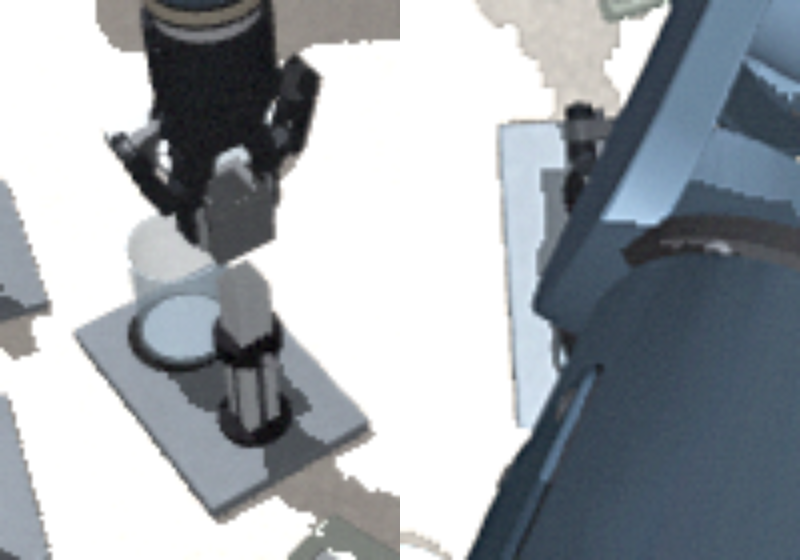

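The hub is held above the column (scene crop: hub's lowest corner at (222,262), column top at (238,265)) and lies about 1.5 cm short in x.

send_rows([
  {"delta_pos": [0.8,-0.1,0],"yaw": 0},
  {"delta_pos": [0.8,0,0],"yaw": 0},
  {"delta_pos": [0,0,0],"yaw": 0},
  {"delta_pos": [0,0,0],"yaw": 0},
])

```text
t: 10.95
tcp_pos: [0.6197, -0.2047, 0.1851]
tool_rot: [1.0, 0.023, 0.006, -0.006]
force: [0.6, 0.9, -1.7]
finger_gap: 0.48
```

```bash
python3 - <<'E'
from h import *
np.set_printoptions(precision=4,suppress=True)
a=shot('scene','s5')
s=manip.sense();print(s['t'],s['tcp_pos'],s['tool_rot'])
cv2.imwrite('pics/v5.png',cv2.resize(cv2.convertScaleAbs(a[190:260,190:260],alpha=1.4),None,fx=8,fy=8,interpolation=cv2.INTER_CUBIC))
np.set_printoptions(precision=1)
T=s['tcp_pos']; u=np.array([np.cos(3.181),np.sin(3.181),0]);v=np.array([-u[1],u[0],0])
f=lambda X:(P('scene',X)-190)*8
H=T-[.0025,0,.0056]
print('hub bottom',[f(H+sx*.021*u+sy*.021*v) for sx,sy in((1,1),(1,-1),(-1,-1),(-1,1))])
for C in ([.6168,-.2075,.0],[.6147,-.2071,.0]):
  C=np.array(C)
  print('col .15',[f(C+[0,0,.15]+sx*.0125*u+sy*.0125*v) for sx,sy in((1,1),(1,-1),(-1,-1),(-1,1))],'top',f(C+[0,0,.157]))
E
```

```text
11.0 [ 0.6198 -0.2048  0.1851] [ 0.9997  0.0233  0.0063 -0.006 ]
hub bottom [array([150.1, 230.9]), array([262.3, 177.8]), array([332.7, 252.5]), array([219. , 308.4])]
col .15 [array([185.2, 302.6]), array([251. , 270.5]), array([292. , 315.5]), array([225.6, 348.6])] top [237.2 293.9]
col .15 [array([183.2, 298.2]), array([248.9, 266.2]), array([289.8, 311.1]), array([223.5, 344.1])] top [235.1 289.5]
```

View pics/v5.png

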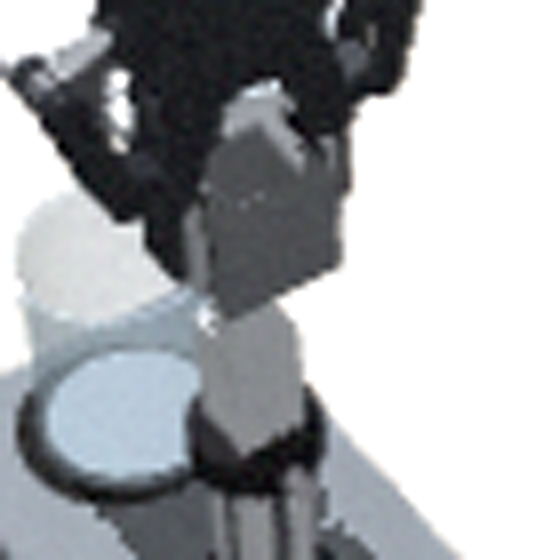

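```bash
python3 - <<'E'
from h import *
np.set_printoptions(precision=1,suppress=True)
u=np.array([np.cos(3.181),np.sin(3.181),0]);v=np.array([-u[1],u[0],0])
f=lambda X:(P('scene',X)-190)*8
for C in ([.6168,-.2075,.0],[.6147,-.2071,.0]):
  C=np.array(C); print([f(C+[0,0,z]-s*.0125*u+t*.0125*v) for z in (.105,.12) for s,t in((1,1),(1,-1),(-1,1))])
a=cv2.imread('pics/s5.png')
print(a[240,208:232].tolist()); print(a[244,208:232].max(1))
E
```

```text
[array([234.2, 443.1]), array([298.6, 410. ]), array([194.7, 397.1]), array([231.4, 412.2]), array([296.4, 379.1]), array([191.6, 366.2])]
[array([232.1, 438.6]), array([296.5, 405.5]), array([192.7, 392.7]), array([229.3, 407.6]), array([294.3, 374.6]), array([189.6, 361.8])]
[[155, 144, 133], [157, 146, 133], [154, 143, 131], [152, 141, 130], [149, 139, 127], [119, 111, 102], [44, 41, 41], [84, 81, 80], [105, 102, 99], [101, 99, 97], [99, 98, 95], [98, 95, 92], [104, 101, 99], [102, 98, 95], [102, 98, 97], [101, 99, 96], [100, 97, 96], [104, 101, 99], [102, 100, 98], [97, 94, 91], [35, 32, 29], [55, 52, 54], [140, 142, 146], [199, 207, 216]]
[156 155 154 154 150  80  38  37  36  42  69 101 104 101 103  99  60  61
  17  22  24  22  63 131]
```

send_rows([
  {"delta_pos": [-0.15,-0.35,0],"yaw": 0},
  {"delta_pos": [0,0,-0.8],"yaw": 0},
  {"delta_pos": [0,0,0],"yaw": 0},
])

```text
t: 11.38
tcp_pos: [0.6175, -0.2087, 0.1764]
tool_rot: [1.0, 0.023, 0.006, -0.006]
force: [-0.2, 0.5, -1.7]
finger_gap: 0.478
```

send_rows([
  {"delta_pos": [0,0,-0.6],"yaw": 0},
  {"delta_pos": [0,0,-0.5],"yaw": 0},
])

```text
t: 11.62
tcp_pos: [0.6176, -0.2089, 0.165]
tool_rot: [1.0, 0.023, 0.006, -0.006]
force: [-0.3, 0.7, -1.8]
finger_gap: 0.479
```

send_rows([
  {"delta_pos": [0,0,-0.4],"yaw": 0},
])

```text
t: 11.75
tcp_pos: [0.6175, -0.2088, 0.1604]
tool_rot: [1.0, 0.023, 0.006, -0.006]
force: [-0.6, -0.1, -2.6]
finger_gap: 0.482
```

send_rows([
  {"delta_pos": [0,0,-0.4],"yaw": 0},
])

```text
t: 11.88
tcp_pos: [0.6175, -0.2088, 0.156]
tool_rot: [1.0, 0.023, 0.006, -0.006]
force: [-0.4, -0.2, -1.7]
finger_gap: 0.481
```

send_rows([
  {"delta_pos": [0,0,-0.4],"yaw": 0},
])

```text
t: 12.0
tcp_pos: [0.618, -0.2089, 0.1521]
tool_rot: [1.0, 0.023, 0.006, -0.006]
force: [0.7, -0.3, -1.0]
finger_gap: 0.48
```

send_rows([
  {"delta_pos": [0,0,-0.5],"yaw": 0},
])

```text
t: 12.12
tcp_pos: [0.618, -0.2088, 0.1468]
tool_rot: [1.0, 0.023, 0.007, -0.006]
force: [-0.2, 0.8, -2.1]
finger_gap: 0.481
```

send_rows([
  {"delta_pos": [0,0,-0.5],"yaw": 0},
])

```text
t: 12.25
tcp_pos: [0.618, -0.2087, 0.1414]
tool_rot: [1.0, 0.023, 0.006, -0.006]
force: [0.7, 1.2, -1.5]
finger_gap: 0.476
```

send_rows([
  {"delta_pos": [0,0,-0.5],"yaw": 0},
])

```text
t: 12.38
tcp_pos: [0.618, -0.2087, 0.136]
tool_rot: [1.0, 0.023, 0.006, -0.006]
force: [0.2, 0.8, -1.1]
finger_gap: 0.48
```

send_rows([
  {"delta_pos": [0,0,-0.5],"yaw": 0},
])

```text
t: 12.5
tcp_pos: [0.618, -0.2086, 0.1306]
tool_rot: [1.0, 0.023, 0.006, -0.006]
force: [0.3, 0.3, -2.2]
finger_gap: 0.478
```

send_rows([
  {"delta_pos": [0,0,-0.5],"yaw": 0},
  {"delta_pos": [0,0,-0.5],"yaw": 0},
])

```text
t: 12.75
tcp_pos: [0.618, -0.2084, 0.1198]
tool_rot: [1.0, 0.023, 0.006, -0.006]
force: [-0.0, -0.1, -0.8]
finger_gap: 0.481
```

send_rows([
  {"delta_pos": [0,0,-0.4],"yaw": 0},
])

```text
t: 12.88
tcp_pos: [0.618, -0.2084, 0.1155]
tool_rot: [1.0, 0.023, 0.006, -0.006]
force: [-0.1, -0.4, -1.9]
finger_gap: 0.478
```

send_rows([
  {"delta_pos": [0,0,-0.4],"yaw": 0},
])

```text
t: 13.0
tcp_pos: [0.618, -0.2084, 0.1112]
tool_rot: [1.0, 0.023, 0.006, -0.006]
force: [-0.6, -0.2, 2.5]
finger_gap: 0.479
```

send_rows([
  {"delta_pos": [0,0,-0.3],"yaw": 0},
])

```text
t: 13.12
tcp_pos: [0.618, -0.2084, 0.111]
tool_rot: [1.0, 0.023, 0.006, -0.006]
force: [-8.1, 3.9, 25.5]
finger_gap: 0.481
```

Seated (upward force at z = 0.111). Release, then rise.

send_rows([
  {"delta_pos": [0,0,0],"yaw": 0},
  {"delta_pos": [0,0,0],"yaw": 0},
  {"delta_pos": [0,0,0],"yaw": 0},
  {"delta_pos": [0,0,0],"yaw": 0},
  {"delta_pos": [0,0,0],"yaw": 0},
], grip=-1)

```text
t: 13.75
tcp_pos: [0.6183, -0.2092, 0.1116]
tool_rot: [1.0, 0.023, 0.007, -0.005]
force: [-0.7, -0.2, 0.0]
finger_gap: 1.003
```

send_rows([
  {"delta_pos": [0,0,2],"yaw": 0},
  {"delta_pos": [0,0,4],"yaw": 0},
  {"delta_pos": [0,0,4],"yaw": 0},
  {"delta_pos": [0,0,4],"yaw": 0},
  {"delta_pos": [0,0,0],"yaw": 0},
])

```text
t: 14.38
tcp_pos: [0.6169, -0.2086, 0.2537]
tool_rot: [1.0, 0.023, 0.005, -0.006]
force: [1.3, -0.9, -0.6]
finger_gap: 0.999
```

send_rows([
  {"delta_pos": [-0.3,2.5,0],"yaw": -0.025},
  {"delta_pos": [-0.7,5,0.1],"yaw": -0.025},
  {"delta_pos": [-0.7,5,0.1],"yaw": -0.025},
  {"delta_pos": [-0.7,5,0.1],"yaw": -0.025},
  {"delta_pos": [-0.7,5,0.1],"yaw": -0.025},
  {"delta_pos": [-0.7,5,0.1],"yaw": -0.025},
  {"delta_pos": [-0.7,5,0.1],"yaw": -0.025},
  {"delta_pos": [-0.7,5,0.1],"yaw": -0.025},
  {"delta_pos": [-0.5,4,0.1],"yaw": -0.025},
  {"delta_pos": [0,0,0],"yaw": 0},
])

```text
t: 15.62
tcp_pos: [0.5495, 0.2176, 0.2486]
tool_rot: [0.995, -0.095, -0.004, -0.006]
force: [-0.0, 0.7, -0.9]
finger_gap: 1.003
```

```bash
python3 - <<'E'
from h import *
np.set_printoptions(precision=4,suppress=True)
b=shot('top','t6');a=shot('scene','s6')
s=manip.sense();print(s['t'],s['tcp_pos'],s['tool_rot'],s['q'])
x=cv2.resize(cv2.convertScaleAbs(a[180:300,170:270],alpha=1.3),None,fx=4,fy=4);y=cv2.resize(cv2.convertScaleAbs(b[110:230,270:370],alpha=1.8),None,fx=4,fy=4)
cv2.imwrite('pics/v6.png',np.hstack([x,y]))
E
```

```text
15.725 [0.5502 0.215  0.2486] [ 0.9953 -0.0962 -0.0043 -0.0055] [0.1769 0.4629 1.4996 0.014  1.1844 1.9351]
```

View pics/v6.png

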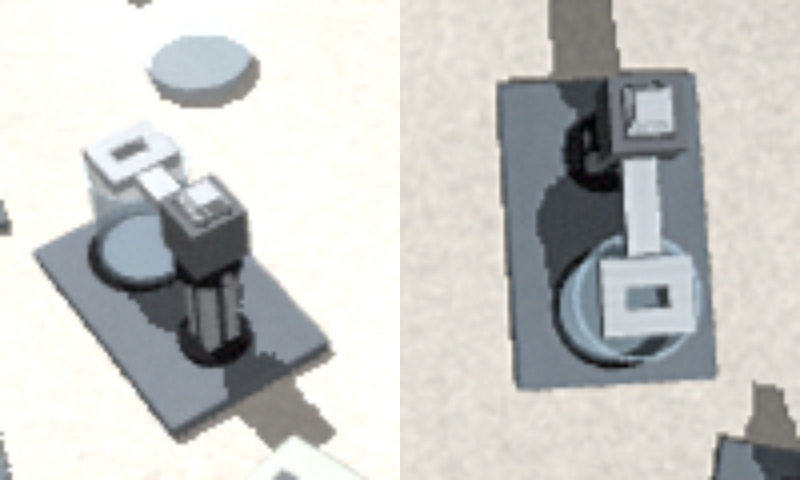

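Arm seated: in the top crop the plate centre is at (648,296), i.e. native (332,184), over the beaker, and the column shows through the hub. Next, the probe.

send_rows([
  {"delta_pos": [-0.1,2.5,0],"yaw": 0},
  {"delta_pos": [-0.2,3.5,0],"yaw": 0},
  {"delta_pos": [-0.2,3.5,0],"yaw": 0},
  {"delta_pos": [0,1.5,0],"yaw": 0},
  {"delta_pos": [0,0,0],"yaw": 0},
  {"delta_pos": [0,0,0],"yaw": 0},
])

```text
t: 16.48
tcp_pos: [0.5477, 0.3169, 0.2455]
tool_rot: [0.995, -0.102, -0.006, -0.002]
force: [-0.2, -0.2, -0.3]
finger_gap: 1.001
```

```bash
python3 - <<'E'
from h import *
np.set_printoptions(precision=4,suppress=True)
s=manip.sense();print(s['t'],s['tcp_pos'],s['tool_rot'],s['q'])
sl=onz('top',(332,184),.117);hb=onz('top',(332.2,138.2),.145);d=sl-hb
print('slot',sl,onz('top',(331.9,184.2),.117),'hub',hb,np.hypot(*d[:2]),np.degrees(np.arctan2(d[1],d[0])))
E
```

```text
16.475 [0.5477 0.3169 0.2455] [ 0.9947 -0.1021 -0.0062 -0.0023] [0.3437 0.5267 1.3908 0.0101 1.2335 2.1158]
slot [ 0.5167 -0.212   0.117 ] [ 0.5163 -0.2118  0.117 ] hub [ 0.6163 -0.2089  0.145 ] 0.09963272613938885 -178.2494267798354
```

send_rows([
  {"delta_pos": [-0.3,1.3,-1],"yaw": 0.012},
  {"delta_pos": [0,0,-2.5],"yaw": 0},
  {"delta_pos": [0,0,-2.5],"yaw": 0},
  {"delta_pos": [0,0,-1],"yaw": 0},
  {"delta_pos": [0,0,0],"yaw": 0},
  {"delta_pos": [0,0,0],"yaw": 0},
])

```text
t: 17.23
tcp_pos: [0.545, 0.3291, 0.1731]
tool_rot: [0.995, -0.097, -0.006, -0.003]
force: [0.2, -0.3, -0.3]
finger_gap: 0.999
```

```bash
python3 - <<'E'
from h import *
np.set_printoptions(precision=4,suppress=True)
s=manip.sense();print(s['t'],s['tcp_pos'],s['tool_rot'])
a=shot('scene','s7')
cv2.imwrite('pics/v7.png',cv2.resize(cv2.convertScaleAbs(a[110:190,310:390],alpha=1.1),None,fx=6,fy=6,interpolation=cv2.INTER_CUBIC))
E
```

```text
17.225 [0.545  0.3291 0.1731] [ 0.9952 -0.0972 -0.0059 -0.0025]
```

View pics/v7.png

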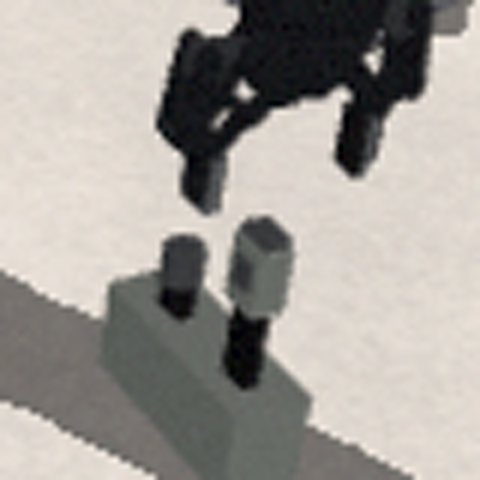

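Crop: fingertips at (205,210) and (355,172), head top centre at (265,230), short probe to the left at (183,245).

```bash
python3 - <<'E'
from h import *
np.set_printoptions(precision=4,suppress=True)
f=lambda X:(P('scene',X)-[310,110])*6
print(f([.545,.329,.186]),f([.545,.33,.158]))
n=lambda p:(310+p[0]/6,110+p[1]/6)
A=onz('scene',n((280,191)),.186);B=onz('scene',n((265,230)),.158);print(A,B,B-A)
E
```

```text
[269.8534 182.164 ] [263.0567 225.1143]
[0.5541 0.3276 0.186 ] [0.549  0.3277 0.158 ] [-0.0051  0.     -0.028 ]
```

send_rows([
  {"delta_pos": [-0.2,0,-2],"yaw": 0},
  {"delta_pos": [0,0,-2],"yaw": 0},
  {"delta_pos": [0,0,-1.2],"yaw": 0},
  {"delta_pos": [0,0,0],"yaw": 0},
])

```text
t: 17.77
tcp_pos: [0.5459, 0.3303, 0.1243]
tool_rot: [0.995, -0.097, -0.002, -0.005]
force: [-0.8, -0.6, -0.3]
finger_gap: 0.995
```

send_rows([
  {"delta_pos": [-0.3,0,-0.7],"yaw": 0},
  {"delta_pos": [0,0,0],"yaw": 0},
  {"delta_pos": [0,0,0],"yaw": 0},
])

```text
t: 18.15
tcp_pos: [0.5439, 0.3308, 0.1188]
tool_rot: [0.995, -0.097, -0.0, -0.005]
force: [0.7, 0.3, 0.7]
finger_gap: 0.996
```

send_rows([
  {"delta_pos": [0,0,0],"yaw": 0},
  {"delta_pos": [0,0,0],"yaw": 0},
  {"delta_pos": [0,0,0],"yaw": 0},
  {"delta_pos": [0,0,0],"yaw": 0},
  {"delta_pos": [0,0,0],"yaw": 0},
  {"delta_pos": [0,0,0],"yaw": 0},
  {"delta_pos": [0,0,0],"yaw": 0},
], grip=1, force=60)

```text
t: 19.02
tcp_pos: [0.5444, 0.3309, 0.1197]
tool_rot: [0.995, -0.097, 0.001, -0.006]
force: [-0.2, 0.7, 0.7]
finger_gap: 0.248
```

send_rows([
  {"delta_pos": [0,0,1],"yaw": 0},
  {"delta_pos": [0,0,2.5],"yaw": 0},
  {"delta_pos": [0,0,2.5],"yaw": 0},
  {"delta_pos": [0,0,3],"yaw": 0},
  {"delta_pos": [0,0,3],"yaw": 0},
  {"delta_pos": [0,0,3],"yaw": 0},
  {"delta_pos": [0,0,2.5],"yaw": 0},
  {"delta_pos": [0,0,0.5],"yaw": 0},
  {"delta_pos": [0,0,0],"yaw": 0},
])

```text
t: 20.15
tcp_pos: [0.542, 0.3301, 0.3065]
tool_rot: [0.995, -0.097, -0.0, -0.005]
force: [-0.1, -1.4, -1.6]
finger_gap: 0.252
```

send_rows([
  {"delta_pos": [-0.1,-2,0],"yaw": 0.08},
  {"delta_pos": [-0.2,-4,0.1],"yaw": 0.13},
  {"delta_pos": [-0.2,-4.5,0.1],"yaw": 0.13},
  {"delta_pos": [-0.2,-4.5,0.1],"yaw": 0.13},
  {"delta_pos": [-0.2,-4.5,0.1],"yaw": 0.13},
  {"delta_pos": [-0.2,-4.5,0.1],"yaw": 0.13},
  {"delta_pos": [-0.2,-4.5,0.1],"yaw": 0.13},
  {"delta_pos": [-0.2,-4.5,0.1],"yaw": 0.13},
  {"delta_pos": [-0.2,-3,0.1],"yaw": 0.13},
  {"delta_pos": [0,0,0],"yaw": 0},
])

```text
t: 21.4
tcp_pos: [0.5155, -0.0401, 0.2993]
tool_rot: [0.886, 0.464, -0.015, -0.005]
force: [-0.0, 0.2, -1.2]
finger_gap: 0.248
```

send_rows([
  {"delta_pos": [0,-2,0.1],"yaw": 0.08},
  {"delta_pos": [0,-3.5,0.1],"yaw": 0.12},
  {"delta_pos": [0,-3.5,0.1],"yaw": 0.12},
  {"delta_pos": [0,-3.5,0.1],"yaw": 0.12},
  {"delta_pos": [0,-2.5,0.1],"yaw": 0.1},
  {"delta_pos": [0,-1,0],"yaw": 0.05},
  {"delta_pos": [0,0,0],"yaw": 0},
  {"delta_pos": [0,0,0],"yaw": 0},
])

```text
t: 22.4
tcp_pos: [0.5125, -0.1947, 0.2959]
tool_rot: [0.707, 0.707, -0.018, -0.009]
force: [-0.3, -0.1, -1.6]
finger_gap: 0.249
```

send_rows([
  {"delta_pos": [0.7,-1.6,-1.5],"yaw": 0.03},
  {"delta_pos": [0,0,-1.5],"yaw": 0},
  {"delta_pos": [0,0,-1],"yaw": 0},
  {"delta_pos": [0,0,0],"yaw": 0},
  {"delta_pos": [0,0,0],"yaw": 0},
])

```text
t: 23.02
tcp_pos: [0.5191, -0.2058, 0.2538]
tool_rot: [0.696, 0.718, -0.018, -0.011]
force: [0.7, -1.2, -0.2]
finger_gap: 0.252
```

```bash
python3 - <<'E'
from h import *
np.set_printoptions(precision=4,suppress=True)
a=shot('scene','s8');b=shot('top','t8')
s=manip.sense();print(s['t'],s['tcp_pos'],s['tool_rot'])
x=cv2.resize(cv2.convertScaleAbs(a[150:240,170:250],alpha=1.5),None,fx=6,fy=6,interpolation=cv2.INTER_CUBIC)
y=cv2.resize(cv2.convertScaleAbs(b[130:220,295:345],alpha=1.8),None,fx=6,fy=6)
cv2.imwrite('pics/v8.png',np.hstack([x,y]))
T=s['tcp_pos']
print('tip pred crop',(P('scene',[T[0]-.003,T[1]-.0015,T[2]-.1117])-[170,150])*6,'slot pred',(P('scene',[.5165,-.212,.117])-[170,150])*6)
E
```

```text
23.125 [ 0.5191 -0.206   0.2541] [ 0.696   0.7178 -0.0176 -0.0104]
tip pred crop [191.868 350.917] slot pred [188.4171 394.8446]
```

View pics/v8.png

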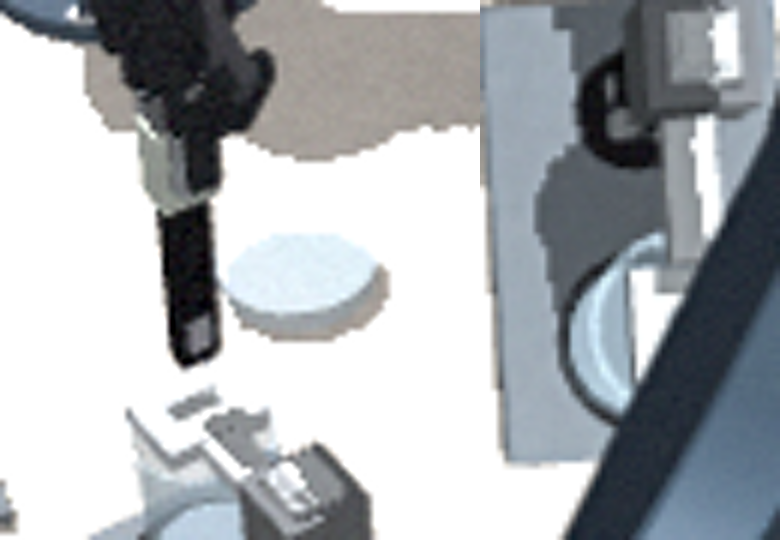

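Crop: probe tip at about (195,358), slot mouth centre at about (193,403). Allowing for the camera bias, both match prediction, so the tip needs about -4.5 mm in y.

send_rows([
  {"delta_pos": [0,-0.4,0],"yaw": 0},
  {"delta_pos": [0,0,0],"yaw": 0},
  {"delta_pos": [0,0,0],"yaw": 0},
])

```text
t: 23.5
tcp_pos: [0.5196, -0.2107, 0.2551]
tool_rot: [0.696, 0.718, -0.017, -0.009]
force: [-0.2, 0.2, -1.6]
finger_gap: 0.249
```

```bash
python3 - <<'E'
from h import *
np.set_printoptions(precision=4,suppress=True)
s=manip.sense();print(s['t'],s['tcp_pos'],s['tool_rot'])
f=lambda X:(P('scene',X)-[170,150])*6
for X in ([.5165,-.212,.1424],[.5165+.005,-.212,.1424],[.5165,-.207,.1424]):print(f(X))
E
```

```text
23.5 [ 0.5196 -0.2107  0.2551] [ 0.6961  0.7176 -0.0174 -0.0093]
[183.4702 355.0374]
[188.5335 361.3191]
[193.2119 350.9231]
```

send_rows([
  {"delta_pos": [0.06,0.05,-0.8],"yaw": 0},
  {"delta_pos": [0,0,-0.7],"yaw": 0},
  {"delta_pos": [0,0,0],"yaw": 0},
])

```text
t: 23.88
tcp_pos: [0.5199, -0.21, 0.2388]
tool_rot: [0.696, 0.718, -0.017, -0.01]
force: [-0.0, -0.1, -1.5]
finger_gap: 0.245
```

send_rows([
  {"delta_pos": [0,0,-0.5],"yaw": 0},
])

```text
t: 24.0
tcp_pos: [0.5202, -0.2102, 0.2338]
tool_rot: [0.696, 0.718, -0.017, -0.009]
force: [0.2, 0.2, -1.8]
finger_gap: 0.246
```

send_rows([
  {"delta_pos": [0,0,-0.4],"yaw": 0},
])

```text
t: 24.12
tcp_pos: [0.5201, -0.2101, 0.2293]
tool_rot: [0.696, 0.718, -0.017, -0.01]
force: [-0.6, 0.9, -0.5]
finger_gap: 0.247
```

send_rows([
  {"delta_pos": [0,0,-0.4],"yaw": 0},
])

```text
t: 24.25
tcp_pos: [0.5201, -0.2101, 0.225]
tool_rot: [0.696, 0.718, -0.017, -0.009]
force: [0.7, -0.6, -2.0]
finger_gap: 0.247
```

send_rows([
  {"delta_pos": [0,0,-0.3],"yaw": 0},
])

```text
t: 24.38
tcp_pos: [0.5201, -0.2101, 0.2217]
tool_rot: [0.696, 0.718, -0.017, -0.01]
force: [0.1, 0.1, -1.5]
finger_gap: 0.245
```

send_rows([
  {"delta_pos": [0,0,-0.3],"yaw": 0},
])

```text
t: 24.5
tcp_pos: [0.5201, -0.2101, 0.2185]
tool_rot: [0.696, 0.718, -0.017, -0.01]
force: [-0.1, 0.4, -0.8]
finger_gap: 0.247
```

send_rows([
  {"delta_pos": [0,0,-0.3],"yaw": 0},
])

```text
t: 24.62
tcp_pos: [0.5201, -0.2101, 0.2154]
tool_rot: [0.696, 0.718, -0.017, -0.01]
force: [-0.6, -0.5, -0.8]
finger_gap: 0.249
```

send_rows([
  {"delta_pos": [0,0,-0.3],"yaw": 0},
])

```text
t: 24.75
tcp_pos: [0.52, -0.2101, 0.2122]
tool_rot: [0.696, 0.718, -0.018, -0.01]
force: [-0.9, -0.6, -0.3]
finger_gap: 0.246
```

send_rows([
  {"delta_pos": [0,0,-0.5],"yaw": 0},
  {"delta_pos": [0,0,-0.5],"yaw": 0},
])

```text
t: 25.0
tcp_pos: [0.5198, -0.2101, 0.2017]
tool_rot: [0.696, 0.718, -0.018, -0.01]
force: [-1.7, 0.2, -0.1]
finger_gap: 0.252
```

send_rows([
  {"delta_pos": [0,0,-0.5],"yaw": 0},
  {"delta_pos": [0,0,-0.5],"yaw": 0},
])

```text
t: 25.25
tcp_pos: [0.5195, -0.2101, 0.1908]
tool_rot: [0.696, 0.718, -0.018, -0.01]
force: [-0.6, -0.7, -0.6]
finger_gap: 0.247
```

send_rows([
  {"delta_pos": [0,0,-0.5],"yaw": 0},
  {"delta_pos": [0,0,-0.5],"yaw": 0},
])

```text
t: 25.5
tcp_pos: [0.5192, -0.21, 0.18]
tool_rot: [0.696, 0.718, -0.018, -0.01]
force: [-1.1, 0.1, -0.7]
finger_gap: 0.245
```

send_rows([
  {"delta_pos": [0,0,-0.4],"yaw": 0},
  {"delta_pos": [0,0,0],"yaw": 0},
  {"delta_pos": [0,0,0],"yaw": 0},
  {"delta_pos": [0,0,0],"yaw": 0},
])

```text
t: 26.0
tcp_pos: [0.5191, -0.2098, 0.1752]
tool_rot: [0.696, 0.718, -0.018, -0.011]
force: [-0.6, 0.2, -1.8]
finger_gap: 0.244
```

```bash
python3 - <<'E'
from h import *
np.set_printoptions(precision=4,suppress=True)
a=shot('scene','s9');b=shot('top','t9')
s=manip.sense();print(s['t'],s['tcp_pos'],s['tool_rot'],s['force'],s['finger_gap'],s['qd'])
x=cv2.resize(cv2.convertScaleAbs(a[170:290,170:260],alpha=1.4),None,fx=5,fy=5,interpolation=cv2.INTER_CUBIC)
y=cv2.resize(cv2.convertScaleAbs(b[110:230,290:360],alpha=1.8),None,fx=5,fy=5)
cv2.imwrite('pics/v9.png',np.hstack([x,y]))
E
```

```text
26.1 [ 0.519  -0.2098  0.1752] [ 0.6961  0.7177 -0.0181 -0.0109] [-0.5098  0.4201 -0.7686] 0.24782251285818058 [-0.0006  0.0003  0.0013 -0.0021 -0.0007  0.0022]
```

The viewer's limit is reached, so I make the last check numerically: has the arm or beaker shifted between the frames before and after insertion?

```bash
python3 - <<'E'
from h import *
g=lambda f:cv2.cvtColor(cv2.imread(f'pics/{f}.png'),cv2.COLOR_BGR2GRAY).astype(np.float32)
a,b=g('s6'),g('s9')
for n,(y0,y1,x0,x1) in {'hub':(222,250,208,235),'beaker+base':(232,260,190,208),'short probe':(145,175,330,342)}.items():
    A,B=a[y0:y1,x0:x1],b[y0:y1,x0:x1]; print(n,cv2.phaseCorrelate(A,B),np.abs(A-B).mean())
s=manip.sense();print(s['t'],s['tcp_pos'],s['finger_gap'],s['force'])
manip.sign_off()
E
```

```text
hub ((0.6296411905732526, 0.7677628015384279), 0.607657625645767) 18.657408
beaker+base ((-0.05459008371468066, -0.06319393871165069), 0.9998542854079494) 3.392857
short probe ((0.20192808823578812, 0.4096669187086217), 0.8805461923281351) 21.519444
26.1 [ 0.51903285 -0.20981828  0.17519478] 0.24782251285818058 [-0.50984165  0.42012901 -0.76863325]
the job is handed in; nothing more can be done
```

The arm is on the stop collar and released, and the probe is held in its slot with the tip inside the beaker. The job was handed in at 26.1 s, and no verdict is reported.

**What I did:** I gripped the loose arm by its hub and slid it down the largest stand's column until it met the collar. I saw about 25 N upward at TCP z = 0.111 m, then let go. A picture afterwards showed the slot over the beaker. I then took the rectangular-headed probe from the block, turned it about 103° and lowered its shank through the slot, with side forces of at most about 2 N.

**Last readings:**

| Check | Value |
|---|---|
| Tip height, worked out from the grasp | about 0.0635 m: 38 mm below the rim, 47 mm above the beaker's floor |
| Head above the arm | about 46 mm |
| Grip opening | 0.248, about 21 mm, so the head is held |
| Outside force | about 1 N |
| Joint speeds | about 0 |
| Probe lean, estimated | about 0.03 rad |

**Failed or uncertain:**
- **Final picture not seen:** the 12-picture limit was reached, so the last view was only checked numerically.
- **Image comparison unclear in two places:** between the frame after seating and the last one, the beaker and base did not move (below 0.1 px). The hub patch read 0.6 to 0.8 px with a weak match and the short-probe patch 0.2 to 0.4 px. Gripper shadows and the tall probe's removal may explain both, but I can't rule out a small movement.
- **Camera disagreement:** the two cameras differed by about 5 to 15 mm in places, so I relied mostly on the top view.
- **Tool tilt:** the tool drifted by up to 0.045 rad during moves, and I allowed for this when placing the probe.

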